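Clamp a freshly glued walnut block in a kitchen-worktop trigger clamp

TASK

Slide the glued walnut block along its channel, without lifting it, fully home against the end stop, and only then pump the clamp's trigger (squeeze it to the grip, let it spring back, repeat) to bring the sprung pad up to the block; work the jaw by the trigger only, never by pushing the jaw, bar or pad. Stop when the pad presses the block against the fixed jaw with its spring about half squeezed in - never squeezed solid - and finish while still holding the trigger in that squeezed position, the hand off the block. Leave the pick stand, mill, glue bottle and spice jar alone.

Things in the scene. Friction and masses are not known exactly. Their poses are not given: they have to be found in the camera images.
- board: Bamboo press board fixed on the worktop, 18 mm thick; origin on its underside, z up. All frames: mm in this body's frame. It spans x -180..90, y -150..160. The steel bar of the clamp lies along y at x = 20, z = 44, ending in a jaw head that slides to +y. Black housing x 3..37, y -78..-6, top z = 74; the bar's tail sticks out behind it to y = -135 or less far.
- channel (a point): Open mouth (-x end) of the channel, mid-width on the board's top, at board x -160, y 104, z 18 mm; axes as the board's. The channel runs along +x between two low rails (inner faces y = 83 and 125, each 10 wide, top z = 26) to the end stop (face at x = 55, top z = 40). The fixed black jaw stands over the far rail: face y = 125, x -2..42, top z = 68.
- block: Dark walnut block with a pale glue seam, 70 (x) x 40 (y) x 45 (z) mm, about 0.1 kg, loose in the channel on the board; origin at the centre of its underside, x along the channel. It slides in the board's +x and is home when its front touches the end stop, its centre then at board x = 20, y = 103 to 105 mm.
- seat (a point): Fixed point on the board's top face where the middle of the block's underside is when the block is home and pressed against the fixed jaw; axes as the board's.
- grip (a point): Point on the outer (-y) face of the upright black fixed grip on the clamp housing, mid-width, at board x 20, y -70, z 122 mm; axes as the board's. The grip is 24 wide (x), y -70..-52, top z = 155.
- trigger_grip (a point): Point on the outer (+y) face of the steel trigger, mid-width, z = 122 mm when released, then 50 mm from point grip in +y; about 33 mm when fully squeezed. The trigger is an upright plate 22 wide (x), 10 thick (y), pivoted at z = 60, top at z = 153. Press this face towards the grip (-y).
- trigger (a joint): Trigger angle in rad: 0 released, 0.28 fully squeezed; a spring returns it; needs 8 to 20 N at trigger_grip. It drives the jaw 50 mm per rad once a tooth is caught; the jaw stays when it is let go. Teeth 10 mm apart, stroke about 13 mm: let it fully back to catch the next tooth. The first full squeeze moves the jaw 3 to 13 mm, each later one 10 mm (the first 0.06 rad idle).
- jaw (a joint): Travel of bar and jaw head in m: 0 drawn back, growing as the jaw goes to the block (+y), at most 0.068. The pad's face is at board y = 35 mm + travel - pad value; the pad meets the home block at about 0.048 to 0.050.
- pad (a joint): How far the sprung cork pad is pushed back into the jaw head, in m: 0 free (14 mm gap with a bare steel stem between pad and jaw head), 0.014 squeezed solid; 0.6 N per mm. Half squeezed is 0.007.
- pad_face (a point): Centre of the front face of the cork pad (32 x 36 mm, 8 thick), 44 mm above the worktop; the face looks to the board's +y.
- pick_stand: Turned walnut pick stand, 48 mm across, 88 mm high, standing loose on the board's near corner, in front of the clamp's tail; leave it. Origin at its underside.
- mill: Clear pepper mill, 54 mm across, 170 mm high, standing to the left; leave it. Origin at its underside.
- glue: White glue bottle, 52 mm across, 130 mm high, standing to the right; leave it. Origin at its underside.
- spice: Small glass spice jar with steel cap, 48 mm across, 85 mm high, to the right; leave it. Origin at its underside.
Not all that is in view belongs to the job. What is shaped like the block but blue, red or yellow is not meant.

How it is judged (in metres and radians):
On the way, in this order (a step that is already met when the one before it is completed fails the run):
1. the block is slid home against the end stop while the pad is still clear of it (x of block in the frame of seat above -0.003 m and value of joint pad below 0.002 m), for 0.2 s.
2. the trigger is squeezed a first time (value of joint trigger above 0.12 rad).
3. the trigger is let back (value of joint trigger below 0.06 rad).
4. a further squeeze presses the pad on the block (value of joint pad above 0.003 m and contact force between pad and block above 1 N), for 0.2 s.
At the end, for the whole second after the job is handed in: The block is home (within 5 mm of the end stop), flat on the board and against the fixed jaw; the pad is squeezed in by 3.5 to 10.5 mm on the block; the fingers still press the trigger (more than 1 N) and keep it squeezed by more than 0.05 rad; the hand does not touch the block (value of joint pad between 0.0035 and 0.0105 m and contact force between pad and block above 1.5 N and contact force between block and board above 1 N and x of block in the frame of seat above -0.005 m and y of block in the frame of seat above -0.0015 m and z of block in the frame of seat below 0.004 m and value of joint trigger above 0.05 rad and contact force between the fingers and trigger above 1 N and contact force between each of the arm, the fingers and block below 0.5 N and linear speed of block below 0.01 m/s); the arm keeps its last pose, push and grip.
It fails at once if the pad is squeezed solid (beyond 12.5 mm): the joint is crushed (value of joint pad above 0.0125 m).
It fails at once if the block is lifted more than 10 mm off the board (z of block in the frame of seat above 0.01 m).
It fails at once if the robot pushes the jaw, bar or pad itself (contact force between any of the arm, the fingers and jaw above 3 N).
It fails at once if a bystander is moved by more than 25 mm (distance of any of pick_stand, mill, glue, spice from where it was at the start of the episode above 0.025 m).
It also fails if it takes over 72 s, if anything falls off the work surface, if the arm or the gripper's body presses on something with over 40 N, if the wrist force passes 120 N, or if a joint passes its speed limit or range.

ROBOT

A 6-joint arm with a two-finger parallel gripper is mounted at the origin on the work surface. World frame = base frame: x ahead of the robot, y to its left, z up, the work surface at z = 0. Lengths are in mm, angles in rad, forces in N, time in s.
With the tool pointing down it reaches from about 425 to 950 mm from the base axis. Payload 14.7 kg.
Tool frame: the origin (TCP) lies at the very end of the fingers, on their centre line; the grasp point (between the pads) lies arm.grip_point_offset behind it (arm.grip_point_offset is the distance from the TCP to the grasp point, in mm); z points along the fingers, y is the line along which they close (so a half turn about z gives the same grasp; the last joint's range is limited). The gripper opens to 85 mm and grips with 20 to 120 N. Pads are 22 mm wide; open, the fingers measure 114 mm over their backs; the gripper's body (76 mm by 85 mm) begins 54 mm behind the grasp point. The pads swing forward as they close: fully open they stand 13 mm farther back than shut.
Start: joints at [1.1, 0.48, 1.596, -0, 1.065, -0.047], TCP at [267.274, 592.501, 231.297] pointing down, gripper open.
Joint ranges: [-2.75, 2.75], [-0.82, 2.05], [0.23, 2.67], [-1.56, 4.7], [0.09, 2.69], [-2.92, 2.92]. Speed limits (rad/s): [1.89, 1.89, 2.39, 3.01, 3.01, 3.01].

INTERFACE

Orientations are given as a unit quaternion [w, x, y, z].
In Python, from rig import arm gives the robot as it stands.
- The arm moves only by the shell command python3 -m handwheel 'ROWS' [OPENING] [FORCE]. ROWS is a JSON object whose one key "motion" holds a list of rows, each a list of 2 entries, a list of its own where there are three numbers: the shift along the world's x, y, z in mm, then the turn, a rotation vector about the world's x, y, z in rad. In form: {"motion": [[[x, y, z], [wx, wy, wz]], ...]}. A call has 1 to 20 rows; each row is the pose to reach, as a shift and turn from the pose commanded when the call began; what a row does not reach only later rows make up. A row lasts 1/8 s, in which the tool goes at most 62.5 mm and 10.7 degrees, less where a joint would pass 70% of its speed; a pose out of reach is approached as far as the arm can. A call with a gripper value outside its range is refused whole. OPENING is the finger opening in mm, from 0 to 85.4, set as the call begins (- or left out, the last holds). The fingers move at their own pace and stop on an object; FORCE is the grip in N (left out, the last holds). Time passes only in rows, so rows that repeat a pose let the fingers close. It gives the time, the measured TCP pose, the force, the opening and the grip force at its end, in the units of the state.
- arm.state(): the state, without advancing time (a new reading comes with each control period).
- arm.grab_frame(name): name is "scene" or "side" or "wrist"; returns the picture (480x640x3 uint8, blue, green, red); there is no depth.
- arm.get_calibration(name): a dict with "fx", "fy", "cx", "cy" (pixels), "R" (3x3) and "t" (3): a world point X has camera coordinates R X + t. Camera axes: x right, y down, z forward; pixel columns grow to the right and rows downward; lengths in mm; the calibration is good to about 2 mm. A picture is of the moment at which its call begins: read the wrist's pose just before it. get_calibration takes no time and is no camera call; for the wrist camera it gives the pose at the moment of the call.
- arm.sign_off(): hands the job in; it is judged then, once.
The state is a dict: "time_s": time; "joint_positions": joint angles; "dq": joint speeds; "joint_torque": joint torques, N m; "ee_pos": TCP position; "tcp_rot": TCP orientation; "force": force on the tool from outside, world axes, zero at the start; "wrist_torque": the same for the moment, N m; "width": finger opening in mm; "finger_force": force on a finger pad.
Only numpy, scipy, OpenCV 4.12 (cv2) and the standard library are available. Lean on these libraries where they do the work, as an engineer would, in place of code of your own. Each camera call takes 0.05 s, during which the arm holds its last target. There are 200 camera calls.

## Working session

There is one attempt and no reset: what is moved stays moved. The work goes in short steps, Python scripts to look and compute and a shell command to move; the robot and the scene stay as the last step left them, time stands still between calls to the robot, and variables do not carry over. Pictures are saved under pics/ and viewed, at most 10 in all, crops included, and the job is handed in when it is done.

```bash
mkdir -p pics; python3 - <<'E'
from rig import arm
import cv2,numpy as np
a=arm.grab_frame("scene");b=arm.grab_frame("side")
cv2.imwrite("pics/scene0.png",a);cv2.imwrite("pics/side0.png",b)
for n in("scene","side","wrist"):
    c=arm.get_calibration(n);R=np.array(c["R"]);print(n,c["fx"],c["cx"],c["cy"],(-R.T@np.array(c["t"])).round(),R.round(3).tolist())
print(arm.state(),arm.grip_point_offset)
E
```

```text
scene 483.00466928386936 321.5967170158231 233.85695529208434 [1177.  409.  798.] [[-0.519, 0.855, -0.012], [0.552, 0.324, -0.768], [-0.653, -0.405, -0.64]]
side 530.6512776413091 307.274830699781 233.11271603781023 [ 179. -893.  994.] [[0.93, -0.366, -0.018], [-0.264, -0.635, -0.726], [0.254, 0.68, -0.688]]
wrist 359.74549422049586 315.88526711680964 239.3738559583027 [200. 623. 374.] [[0.411, 0.912, -0.0], [0.873, -0.393, 0.289], [0.264, -0.119, -0.957]]
{'time_s': 0.1, 'joint_positions': array([ 1.10041729e+00,  4.80776103e-01,  1.59680767e+00, -3.94450904e-05,
        1.06510270e+00, -4.65963423e-02]), 'dq': array([-0.00078471, -0.00360363, -0.00278745, -0.00040105, -0.00183579,
       -0.0002179 ]), 'joint_torque': array([ 2.16774657e-03, -9.52264953e+01, -4.31047726e+01, -7.95162191e-05,
        5.16284897e-03,  3.10893267e-05]), 'ee_pos': array([267.11004196, 592.17524785, 230.7332306 ]), 'tcp_rot': array([-1.23124825e-04,  2.10299941e-01,  9.77636760e-01, -5.33149987e-04]), 'force': array([-0.12098363,  0.60732617,  0.10009798]), 'wrist_torque': array([0.02338924, 0.020044  , 0.00084761]), 'finger_force': 0.0, 'width': 85.31353378225639} 18.700000000000003
```

View pics/scene0.png

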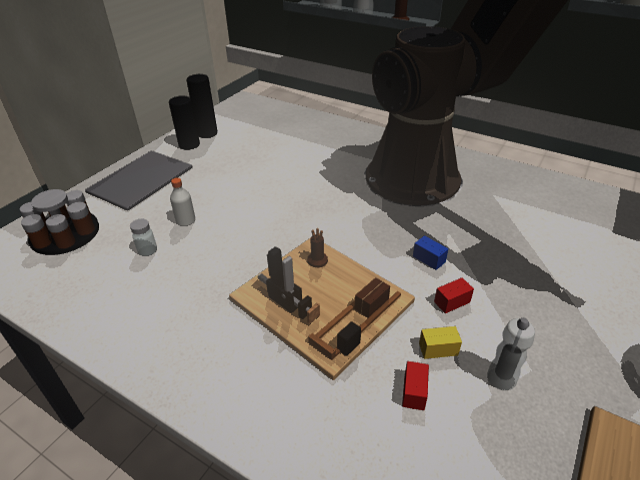

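View pics/side0.png

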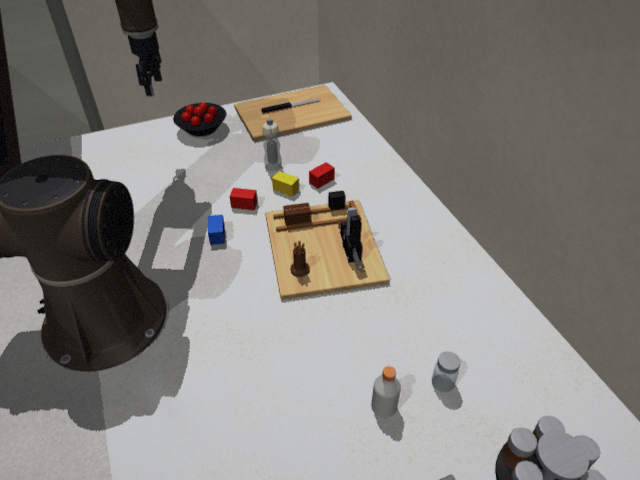

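The scene view shows the board (corners about (231,297), (316,238), (413,298), (335,373)), the brown block with its seam at (372,297), the clamp at (280,280) and the pick stand at (317,250). In the side view the block is at (297,214) and the clamp at (352,235). Block-like things are blue (431,251), red (454,295), yellow (440,342), red (416,385), and brown (372,297). Only the brown one has a pale seam and lies in the channel, so that is the block; I'll check it in a crop.

```bash
cat > h.py <<'E'
import numpy as np,cv2
from rig import arm
def ray(c,u,v):
    R=np.array(c["R"]);t=np.array(c["t"]);d=R.T@np.array([(u-c["cx"])/c["fx"],(v-c["cy"])/c["fy"],1]);return -R.T@t,d
def onz(c,u,v,z):
    o,d=ray(c,u,v);return o+d*(z-o[2])/d[2]
def proj(c,X):
    p=np.array(c["R"])@np.array(X,float)+np.array(c["t"]);return np.array([c["fx"]*p[0]/p[2]+c["cx"],c["fy"]*p[1]/p[2]+c["cy"]])
def tri(c1,p1,c2,p2):
    o1,d1=ray(c1,*p1);o2,d2=ray(c2,*p2);s=np.linalg.lstsq(np.c_[d1,-d2],o2-o1,rcond=None)[0]
    return (o1+d1*s[0]+o2+d2*s[1])/2
E
python3 - <<'E'
from h import *
for n,(x0,y0,x1,y1) in dict(scene=(220,230,425,380),side=(255,180,400,305)).items():
    im=cv2.imread(f"pics/{n}0.png");c=arm.get_calibration(n)
    hsv=cv2.cvtColor(im,cv2.COLOR_BGR2HSV)
    m=cv2.inRange(hsv,(8,70,90),(25,255,255));k=np.zeros_like(m);k[y0:y1,x0:x1]=m[y0:y1,x0:x1]
    k=cv2.morphologyEx(k,cv2.MORPH_OPEN,np.ones((3,3)))
    pts=cv2.findNonZero(k)[:,0]
    h=cv2.convexHull(pts)[:,0]
    W=np.array([onz(c,u,v,18)[:2] for u,v in h],np.float32)
    r=cv2.minAreaRect(W);print(n,r,cv2.boxPoints(r).round(1).tolist())
    cr=cv2.resize(im[y0-10:y1+5,x0:x1],None,fx=3.8,fy=3.8,interpolation=cv2.INTER_CUBIC) 
    cv2.imwrite(f"pics/{n}_crop.png",cv2.resize(cr,None,fx=min(1,800/cr.shape[1],600/cr.shape[0]),fy=min(1,800/cr.shape[1],600/cr.shape[0])))
E
```

```text
scene ((564.93701171875, 26.650909423828125), (313.76470947265625, 272.0505676269531), 78.68434143066406) [[400.79998779296875, -100.5], [667.5, -153.89999389648438], [729.0999755859375, 153.8000030517578], [462.29998779296875, 207.1999969482422]]
side ((574.8905639648438, 83.69766235351562), (460.0538024902344, 268.84429931640625), 78.64083862304688) [[397.79998779296875, -115.30000305175781], [661.4000244140625, -168.3000030517578], [752.0, 282.70001220703125], [488.3999938964844, 335.70001220703125]]
```

View pics/scene_crop.png

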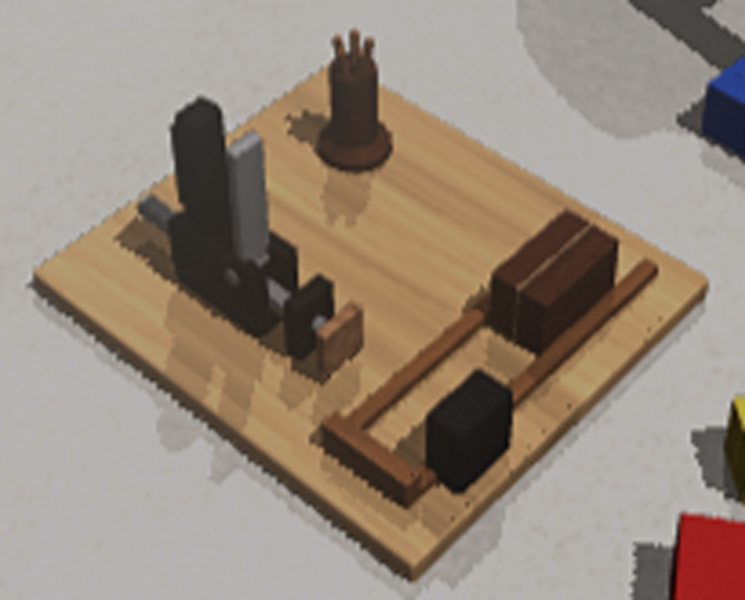

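The crop confirms the brown block with its pale seam, sitting in the channel near its mouth; crop corners are (493,270), (567,212), (617,237). The trigger is the light plate at (248,195) and the pad is at (340,340).

```bash
cat >> h.py <<'E'
import os
Y=np.deg2rad(-11.34);O=np.array([607.6,12.9])
def b2w(x,y,z): return np.array([O[0]+np.cos(Y)*x-np.sin(Y)*y,O[1]+np.sin(Y)*x+np.cos(Y)*y,z])
def w2b(p): 
    d=np.array(p[:2])-O;return np.array([np.cos(Y)*d[0]+np.sin(Y)*d[1],-np.sin(Y)*d[0]+np.cos(Y)*d[1]])
E
python3 - <<'E'
from h import *
s=arm.get_calibration("scene");f=745/205
cp=lambda u,v:(220+u/f,220+v/f)
for n,p,z in [("blk L",(493,270),63),("blk back",(567,212),63),("blk R",(617,237),63),("blk top front",(540,293),63),
 ("jaw top mid",(470,394),68),("stop corner L",(323,427),40),("stop corner R",(413,492),40),("trig top mid",(250,140),153),("grip top",(200,103),155),
 ("board left",(35,280),18),("board bottom",(413,570),18),("board right",(707,288),18),("board top",(333,66),18),("pad top L",(318,345),62),("pad top R",(360,312),62)]:
    w=onz(s,*cp(*p),z);print(n,w.round(1),w2b(w).round(1))
print("mill",onz(s,503,380,0).round(),"pick",w2b(onz(s,*cp(355,150),22)).round())
d=arm.get_calibration("side")
for n,P in dict(bl=(-180,-150,18),br=(90,-150,18),tr=(90,160,18),tl=(-180,160,18),grip=(20,-61,155),trig=(20,-25,153),jaw=(20,135,68)).items(): print(n,proj(d,b2w(*P)).round(1),proj(s,b2w(*P)).round(1))
print("start b",b2w(-150,104,231),b2w(-150,104,231)-arm.state()["ee_pos"])
E
```

```text
blk L [558.7 106.2  63. ] [-66.3  81.9]
blk back [495.7 121.7  63. ] [-131.1   84.7]
blk R [499.3 155.7  63. ] [-134.2  118.7]
blk top front [560.8 137.1  63. ] [-70.3 112.6]
jaw top mid [647.2 139.6  68. ] [ 13.9 132. ]
stop corner L [686.8  72.3  40. ] [65.9 73.8]
stop corner R [698.3 134.8  40. ] [ 64.9 137.3]
trig top mid [617. -15. 153.] [ 14.7 -25.5]
grip top [607.8 -54.5 155. ] [ 13.5 -66.1]
board left [ 668.3 -145.5   18. ] [  90.7 -143.4]
board bottom [725.8 150.9  18. ] [ 88.8 158.5]
board right [468.9 204.1  18. ] [-173.6  160.2]
board top [408.8 -96.7  18. ] [-173.3 -146.6]
pad top L [655.5  49.9  62. ] [39.7 45.7]
pad top R [623.4  57.2  62. ] [ 6.8 46.5]
mill [558. 422.   0.] pick [-119.  -75.]
bl [279.9 293.8] [312.5 236.3]
br [389.1 277.6] [228.  295.4]
tr [358.1 198.1] [333.8 377.7]
tl [264.5 210.3] [416.2 297.6]
grip [354.9 215.7] [274.4 251.1]
trig [351.3 206.7] [287. 260.]
jaw [336.4 193. ] [348.5 331.1]
start b [480.97794873 144.36427702 231.        ] [ 2.13867907e+02 -4.47810971e+02  2.66769399e-01]
```

View pics/side_crop.png

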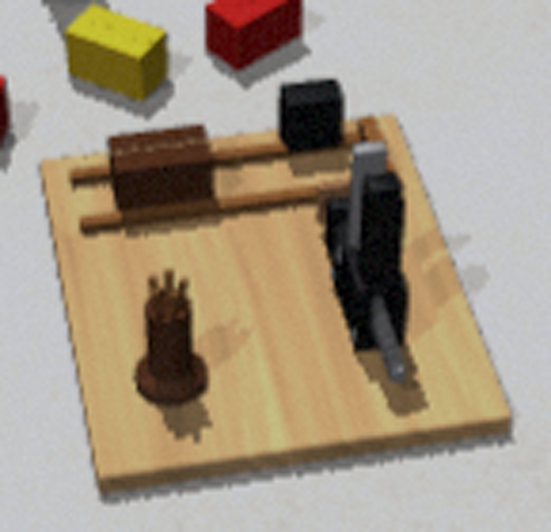

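Board pose is now known to a few mm, and the block centre is at board x ≈ -101. I'll move above the channel mouth behind the block, closing the fingers.

```bash
python3 -m handwheel '{"motion": [[[22,-50,0],[0,0,0.05]],[[44,-100,0],[0,0,0.1]],[[66,-150,0],[0,0,0.15]],[[88,-200,0],[0,0,0.2]],[[110,-250,0],[0,0,0.224]],[[132,-300,0],[0,0,0.224]],[[154,-350,0],[0,0,0.224]],[[176,-400,0],[0,0,0.224]],[[198,-445,0],[0,0,0.224]],[[198,-445,0],[0,0,0.224]],[[198,-445,0],[0,0,0.224]]]}' 0 20; python3 - <<'E'
from h import *
c=arm.get_calibration("wrist");im=arm.grab_frame("wrist");cv2.imwrite("pics/w1.png",im)
print(w2b(arm.state()["ee_pos"]))
for n,P in dict(bl=(-136,84,63),fl=(-66,84,63),fr=(-66,124,63),stopL=(55,83,40),stopR=(55,125,40),jawL=(-2,125,68),jawR=(42,125,68),railL=(-160,83,26),trigL=(9,-20,153),trigR=(31,-20,153)).items(): print(n,proj(c,b2w(*P)).round())
E
```

```text
time_s: 1.48
ee_pos: [465.0, 147.5, 231.1]
tcp_rot: [-0.0, 0.1, 0.995, 0.0]
force: [-0.2, 0.4, 1.0]
width: 0.1
finger_force: 0.0
[-166.55181675  104.42087863]
bl [294. 250.]
fl [295. 318.]
fr [336. 318.]
stopL [297. 404.]
stopR [335. 404.]
jawL [337. 378.]
jawR [336. 413.]
railL [294. 215.]
trigL [159. 461.]
trigR [162. 482.]
```

View pics/w1.png

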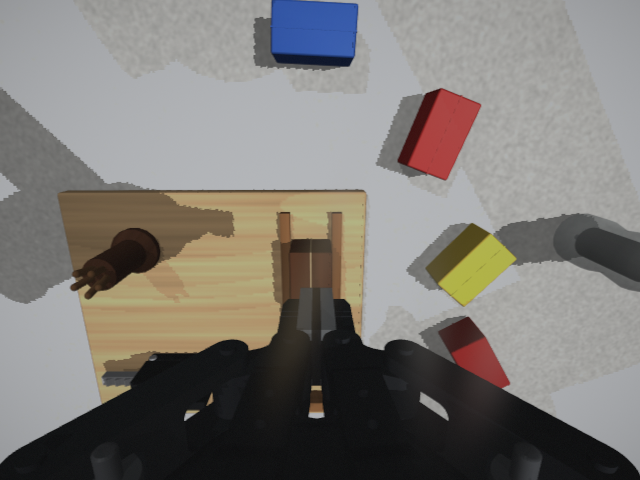

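The wrist view shows the board with its near edge level at row 191, so the yaw is right. The block's rear top edge is at row 238, columns 290–331, and the rail ends are at row 212, inner faces at columns 291 and 331.

```bash
python3 - <<'E'
from h import *
c=arm.get_calibration("wrist")
for n,p,z in [("blk rearL",(290,238),63),("blk rearR",(331,238),63),("seam",(311,238),63),("railL inner end",(291,212),26),("railR",(330.5,212),26),("cornerNW",(366,191),18),("cornerSW",(59,191),18)]:
    print(n,w2b(onz(c,*p,z)).round(1))
print(arm.state()["ee_pos"],w2b(arm.state()["ee_pos"]), proj(c,b2w(-166.5,104.4,26)))
E
```

```text
blk rearL [-147.3   81.4]
blk rearR [-147.3  118.4]
seam [-147.3  100.4]
railL inner end [-163.1   80.2]
railR [-163.1  119.3]
cornerNW [-182.6  154.7]
cornerSW [-182.9 -150.3]
[464.83202044 148.03153432 231.14363324] [-166.55181675  104.42087863] [315.43830651 208.60369992]
```

```bash
sed -i 's/^def b2w/O=O+np.array([-3.04,-2.45])\ndef b2w/' h.py; python3 -m handwheel '{"motion": [[[-8.5,-2,-40],[0,0,0]],[[-8.5,-2,-90],[0,0,0]],[[-8.5,-2,-140],[0,0,0]],[[-8.5,-2,-175],[0,0,0]],[[-8.5,-2,-191],[0,0,0]],[[-8.5,-2,-191],[0,0,0]],[[-8.5,-2,-191],[0,0,0]]]}'; python3 - <<'E'
from h import *
im=arm.grab_frame("wrist");cv2.imwrite("pics/w2.png",im)
print(w2b(arm.state()["ee_pos"]),arm.state()["ee_pos"])
E
```

```text
time_s: 2.4
ee_pos: [456.9, 146.2, 40.9]
tcp_rot: [0.0, 0.099, 0.995, 0.0]
force: [-0.1, 0.3, 0.2]
width: 0.1
finger_force: 0.0
[-171.19908387  104.04857428] [457.16227256 146.13029361  41.12924311]
```

View pics/w2.png

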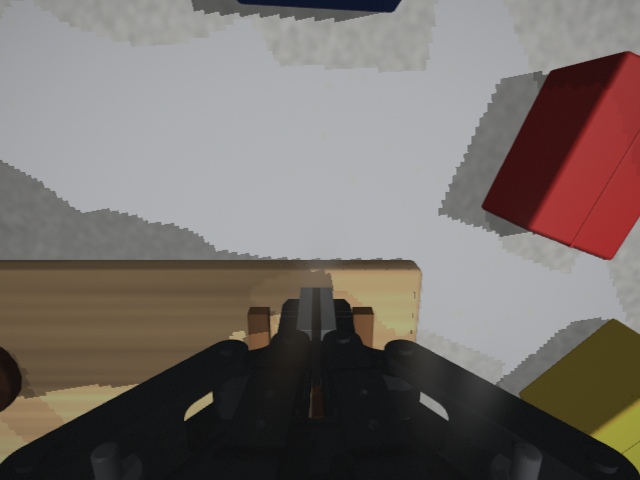

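The fingers sit in the channel behind the block, centred between the rail ends (columns 270 and 353). Now the push.

```bash
python3 -m handwheel '{"motion": [[[5,-1,0],[0,0,0]],[[10,-2,0],[0,0,0]],[[15,-3,0],[0,0,0]],[[20,-4,0],[0,0,0]],[[29,-6,0],[0,0,0]],[[39,-8,0],[0,0,0]],[[49,-10,0],[0,0,0]],[[59,-12,0],[0,0,0]],[[69,-14,0],[0,0,0]],[[78.5,-16,0],[0,0,0]],[[88,-18,0],[0,0,0]],[[98,-20,0],[0,0,0]],[[108,-22,0],[0,0,0]],[[115,-23,0],[0,0,0]],[[120,-24,0],[0,0,0]],[[125,-25,0],[0,0,0]],[[128,-26,0],[0,0,0]],[[130,-26,0],[0,0,0]],[[130,-26,0],[0,0,0]]]}'; python3 - <<'E'
from h import *
im=arm.grab_frame("scene");cv2.imwrite("pics/s2.png",cv2.resize(im[220:390,230:430],None,fx=3.5,fy=3.5,interpolation=cv2.INTER_CUBIC))
print(w2b(arm.state()["ee_pos"]))
E
```

```text
time_s: 4.82
ee_pos: [586.9, 119.5, 40.3]
tcp_rot: [0.0, 0.1, 0.995, 0.0]
force: [-0.6, -0.2, -0.7]
width: 0.2
finger_force: 0.0
[-38.87660063 103.45538629]
```

View pics/s2.png

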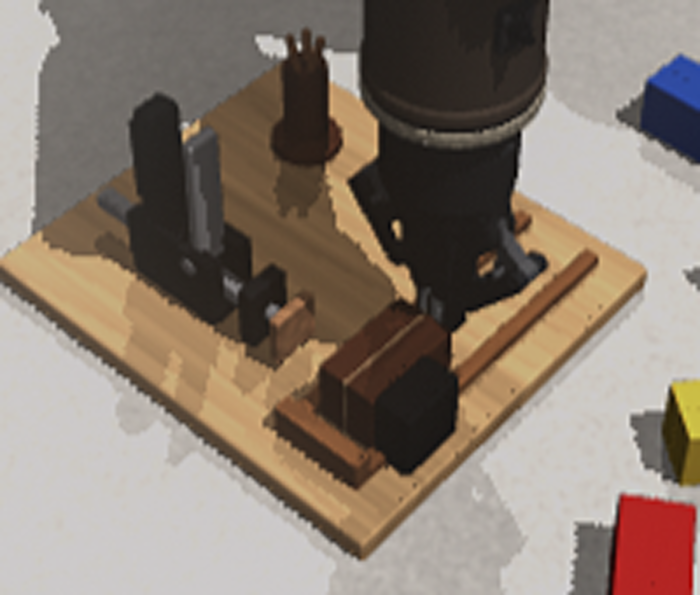

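The block has slid along its channel and is near the stop: its front bottom edge is at (335,425) in the crop, with a small gap to the stop at (285,405)–(360,470). I'll creep on until the force rises.

```bash
python3 -m handwheel '{"motion": [[[2,-0.4,0],[0,0,0]],[[4,-0.8,0],[0,0,0]],[[6,-1.2,0],[0,0,0]],[[7,-1.4,0],[0,0,0]],[[8,-1.6,0],[0,0,0]],[[8,-1.6,0],[0,0,0]]]}'; python3 -m handwheel '{"motion": [[[1,-0.2,0],[0,0,0]],[[2,-0.4,0],[0,0,0]],[[2,-0.4,0],[0,0,0]]]}';
```

```text
time_s: 5.62
ee_pos: [594.9, 117.9, 40.3]
tcp_rot: [0.0, 0.1, 0.995, 0.0]
force: [-0.1, 0.4, -0.2]
width: 0.5
finger_force: 0.0
time_s: 6.0
ee_pos: [596.9, 117.5, 40.3]
tcp_rot: [0.0, 0.1, 0.995, 0.0]
force: [-0.3, 0.2, 0.3]
width: -0.3
finger_force: 0.0
```

```bash
for i in 1; do python3 -m handwheel '{"motion": [[[1,-0.2,0],[0,0,0]],[[2,-0.4,0],[0,0,0]],[[2,-0.4,0],[0,0,0]]]}'|grep -E 'pos|force:'; python3 -m handwheel '{"motion": [[[0.7,-0.1,0],[0,0,0]],[[1.4,-0.3,0],[0,0,0]],[[1.4,-0.3,0],[0,0,0]]]}' |grep -E 'pos|force:'; done
```

```text
ee_pos: [599.0, 117.1, 40.3]
force: [-0.3, -0.4, -0.3]
finger_force: 0.0
ee_pos: [599.9, 116.8, 40.3]
force: [-2.9, 1.4, 2.6]
finger_force: 1.7
```

```bash
python3 -m handwheel '{"motion": [[[0.8,-0.2,0],[0,0,0]],[[0.8,-0.2,0],[0,0,0]],[[0.8,-0.2,0],[0,0,0]]]}'; python3 - <<'E'
from h import *
print(w2b(arm.state()["ee_pos"]))
im=arm.grab_frame("scene");cv2.imwrite("pics/s3.png",cv2.resize(im[280:370,290:400],None,fx=6,fy=6,interpolation=cv2.INTER_CUBIC))
E
```

```text
time_s: 7.12
ee_pos: [599.9, 116.7, 40.3]
tcp_rot: [-0.001, 0.1, 0.995, -0.0]
force: [-7.6, 3.1, 6.4]
width: 0.1
finger_force: 4.2
[-25.46710377 103.29426604]
```

View pics/s3.png

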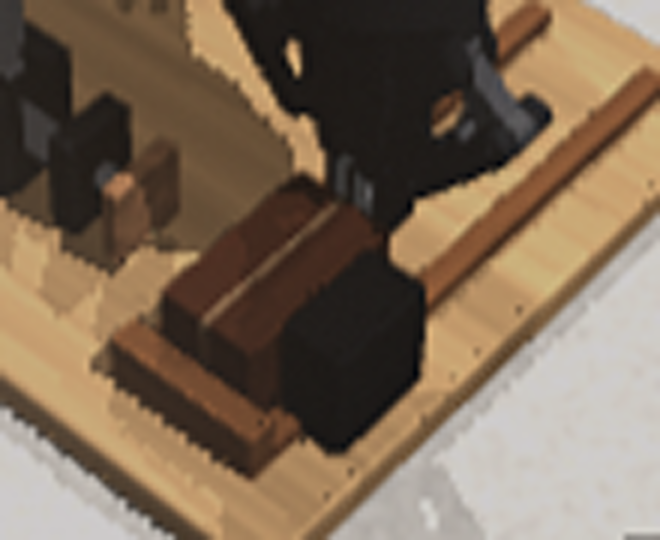

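The block's front is flush on the end stop (crop edge (110,335)–(260,450)), the force rose to 8 N and the position stalled, so it is home. I'll back off, rise, go over to the trigger and turn -90°.

```bash
python3 -m handwheel '{"motion": [[[-4,1,0],[0,0,0]],[[-15,3,0],[0,0,0]],[[-20,4,0],[0,0,0]],[[-20,4,50],[0,0,0]],[[-20,4,100],[0,0,0]],[[-20,4,150],[0,0,0]],[[-20,4,190],[0,0,0]],[[-10,-20,190],[0,0,-0.18]],[[0,-50,190],[0,0,-0.36]],[[12,-80,190],[0,0,-0.54]],[[24,-105,190],[0,0,-0.72]],[[24,-105,190],[0,0,-0.9]],[[24,-105,190],[0,0,-1.08]],[[24,-105,190],[0,0,-1.26]],[[24,-105,190],[0,0,-1.44]],[[24,-105,190],[0,0,-1.571]],[[24,-105,190],[0,0,-1.571]],[[24,-105,190],[0,0,-1.571]]]}'; python3 - <<'E'
from h import *
c=arm.get_calibration("wrist")
im=arm.grab_frame("wrist");cv2.imwrite("pics/w3.png",im)
print(w2b(arm.state()["ee_pos"]),arm.state()["joint_positions"])
for n,P in dict(trigL=(9,-20,153),trigR=(31,-20,153),gripL=(8,-52,155),jawL=(-2,125,68),jawR=(42,125,68)).items(): print(n,proj(c,b2w(*P)).round())
E
```

```text
time_s: 9.43
ee_pos: [624.8, 11.6, 230.3]
tcp_rot: [0.0, 0.773, 0.634, -0.0]
force: [0.3, 0.6, -0.3]
width: 0.1
finger_force: 0.0
[19.69955148  5.17190027] [-2.98504357e-02  4.46099415e-01  1.65770096e+00 -2.26987468e-05
  1.03777486e+00  1.67447692e-01]
trigL [299. 286.]
trigR [332. 286.]
gripL [298. 330.]
jawL [288.  69.]
jawR [345.  69.]
```

View pics/w3.png

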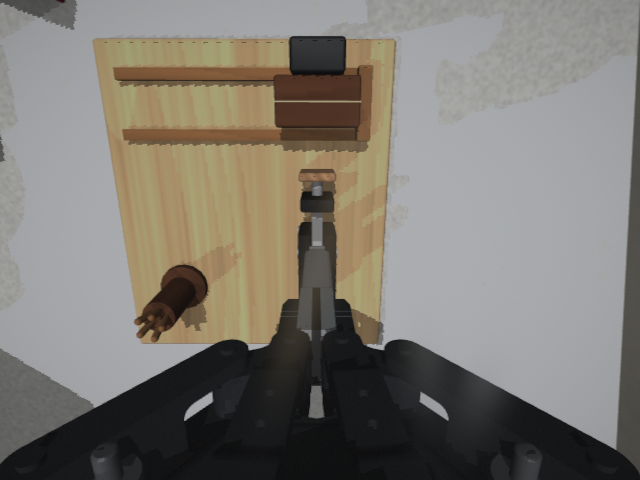

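The view shows the block home at (318,101) against the stop at column 362, the jaw top edge at row 72, the pad at (317,175), and the trigger plate in line with the fingers at (317,270). Now I'll descend in front of the trigger.

```bash
python3 -m handwheel '{"motion": [[[0,0,-40],[0,0,0]],[[0,0,-80],[0,0,0]],[[0,0,-105],[0,0,0]],[[0,0,-112],[0,0,0]],[[0,0,-112],[0,0,0]],[[0,0,-112],[0,0,0]]]}';python3 -m handwheel '{"motion": [[[-0.6,-3,0],[0,0,0]],[[-1.2,-6,0],[0,0,0]],[[-1.8,-9,0],[0,0,0]],[[-1.8,-9,0],[0,0,0]],[[-1.8,-9,0],[0,0,0]]]}'
```

```text
time_s: 10.22
ee_pos: [625.8, 11.6, 119.5]
tcp_rot: [0.001, 0.774, 0.633, 0.001]
force: [-0.7, -0.2, -0.0]
width: -0.1
finger_force: 0.0
time_s: 10.85
ee_pos: [623.2, 2.6, 118.3]
tcp_rot: [-0.0, 0.774, 0.633, -0.0]
force: [-1.3, -0.7, -0.3]
width: -0.4
finger_force: 0.0
```

```bash
python3 -m handwheel '{"motion": [[[-0.4,-2,0],[0,0,0]],[[-0.8,-4,0],[0,0,0]],[[-0.8,-4,0],[0,0,0]]]}'|grep -E 'pos|force:';python3 -m handwheel '{"motion": [[[-0.3,-1.5,0],[0,0,0]],[[-0.3,-1.5,0],[0,0,0]],[[-0.3,-1.5,0],[0,0,0]]]}'|grep -E 'pos|force:';python3 -m handwheel '{"motion": [[[-0.3,-1.5,0],[0,0,0]],[[-0.3,-1.5,0],[0,0,0]],[[-0.3,-1.5,0],[0,0,0]]]}'|grep -E 'pos|force:'
```

```text
ee_pos: [622.3, -1.6, 118.3]
force: [-0.4, 0.7, -0.2]
finger_force: 0.0
ee_pos: [622.1, -2.9, 118.3]
force: [0.5, 0.5, 0.9]
finger_force: 0.0
ee_pos: [621.8, -4.4, 118.3]
force: [0.6, 1.0, -0.7]
finger_force: 0.0
```

```bash
python3 -m handwheel '{"motion": [[[-0.3,-1.5,0],[0,0,0]],[[-0.3,-1.5,0],[0,0,0]],[[-0.3,-1.5,0],[0,0,0]]]}'|grep -E 'pos|force:';python3 -m handwheel '{"motion": [[[-0.3,-1.5,0],[0,0,0]],[[-0.3,-1.5,0],[0,0,0]],[[-0.3,-1.5,0],[0,0,0]]]}'|grep -E 'pos|force:';python3 -m handwheel '{"motion": [[[-0.3,-1.5,0],[0,0,0]],[[-0.3,-1.5,0],[0,0,0]],[[-0.3,-1.5,0],[0,0,0]]]}'|grep -E 'pos|force:'
```

```text
ee_pos: [621.5, -5.8, 118.4]
force: [-0.4, 1.8, 0.7]
finger_force: 0.8
ee_pos: [621.2, -7.4, 118.3]
force: [-0.1, 2.2, 2.1]
finger_force: 1.0
ee_pos: [620.9, -8.9, 118.3]
force: [-0.4, 2.4, 1.3]
finger_force: 1.4
```

Contact came at world y ≈ -5 (2 N spring force). Now the first full squeeze.

```bash
python3 -m handwheel '{"motion": [[[-0.4,-2,0],[0,0,0]],[[-0.8,-4,0],[0,0,0]],[[-1.2,-6,0],[0,0,0]],[[-1.6,-8,0],[0,0,0]],[[-2,-10,0],[0,0,0]],[[-2,-10,0],[0,0,0]]]}'|grep -E 'time|pos|force:';python3 -m handwheel '{"motion": [[[-0.3,-1.5,0],[0,0,0]],[[-0.3,-1.5,0],[0,0,0]]]}'|grep -E 'pos|force:';python3 -m handwheel '{"motion": [[[-0.2,-1,0],[0,0,0]],[[-0.2,-1,0],[0,0,0]]]}'|grep -E 'pos|force:'; python3 - <<'E'
from h import *
im=arm.grab_frame("wrist");cv2.imwrite("pics/w4.png",im)
E
```

```text
time_s: 13.85
ee_pos: [619.0, -18.2, 118.0]
force: [2.7, 10.6, -2.1]
finger_force: 5.2
ee_pos: [618.7, -19.6, 117.9]
force: [3.7, 11.7, -4.6]
finger_force: 5.3
ee_pos: [618.4, -20.5, 117.8]
force: [4.4, 12.2, -5.1]
finger_force: 5.4
```

```bash
python3 -m handwheel '{"motion": [[[-0.2,-1,0],[0,0,0]],[[-0.2,-1,0],[0,0,0]]]}'|grep -E 'pos|force:';python3 -m handwheel '{"motion": [[[-0.2,-1,0],[0,0,0]],[[-0.2,-1,0],[0,0,0]]]}'|grep -E 'pos|force:'; python3 - <<'E'
from h import *
im=arm.grab_frame("wrist");cv2.imwrite("pics/w4.png",cv2.resize(im[0:340,220:420],None,fx=1.75,fy=1.75))
E
```

```text
ee_pos: [618.2, -21.4, 117.8]
force: [4.1, 12.8, -4.7]
finger_force: 5.4
ee_pos: [618.0, -22.4, 117.8]
force: [3.3, 12.6, -5.2]
finger_force: 5.6
```

View pics/w4.png

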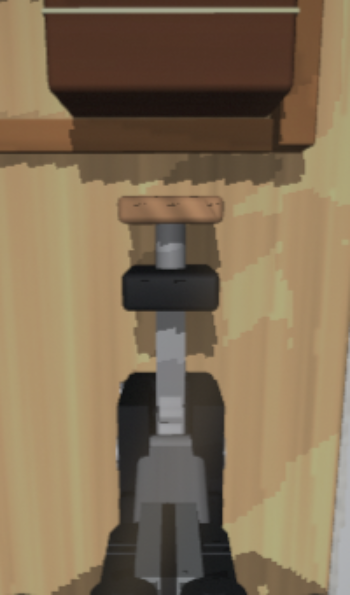

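The view shows the pad front edge at crop row 197, the jaw head at rows 267–310, the bare stem between them, and the block's near top edge at row 90. I'll squeeze on to the stop, then measure the pad.

```bash
python3 -m handwheel '{"motion": [[[-0.2,-1,0],[0,0,0]],[[-0.2,-1,0],[0,0,0]]]}'|grep -E 'pos|force:';python3 -m handwheel '{"motion": [[[-0.2,-1,0],[0,0,0]],[[-0.2,-1,0],[0,0,0]]]}'|grep -E 'pos|force:'; cat > m.py <<'E'
from h import *
import sys
c=arm.get_calibration("wrist");im=arm.grab_frame("wrist");cv2.imwrite(sys.argv[1],im)
hsv=cv2.cvtColor(im,cv2.COLOR_BGR2HSV)
g=im[:,300:332].mean((1,2));
# column profile near the centre: pad rows are reddish-orange, jaw head dark
L=im[:,288:305].astype(float).mean(1);R=im[:,329:346].astype(float).mean(1)
C=im[:,296:306].astype(float).mean(1); d=np.diff(C.sum(1))
r=np.where(abs(d)>40)[0]
for k in r[r<220]:
    print(int(k),int(d[k]),[round(float(w2b(onz(c,317,k+1,z))[1]),1) for z in(60,63)])
E
python3 m.py pics/m1.png
```

```text
ee_pos: [618.0, -22.7, 117.8]
force: [5.5, 19.7, -6.6]
finger_force: 8.5
ee_pos: [617.9, -23.1, 117.7]
force: [6.9, 25.5, -7.6]
finger_force: 11.4
1 59 [104.0, 103.1]
2 197 [103.5, 102.6]
3 70 [103.1, 102.2]
5 -226 [102.3, 101.4]
6 -71 [101.8, 101.0]
65 93 [75.5, 75.0]
86 143 [65.6, 65.3]
103 79 [57.3, 57.1]
104 45 [56.9, 56.7]
109 -137 [54.4, 54.2]
110 40 [53.9, 53.7]
124 -66 [46.9, 46.8]
126 128 [45.8, 45.8]
149 -177 [33.9, 34.1]
175 110 [19.9, 20.3]
176 108 [19.4, 19.7]
200 72 [5.9, 6.5]
201 40 [5.3, 5.9]
211 -329 [-0.4, 0.2]
```

Stop reached at TCP y ≈ -22.6 (force jumped). The gap from pad to block is about 28 mm, so roughly three more full squeezes plus a partial one. Releasing, then squeezing again.

```bash
python3 -m handwheel '{"motion": [[[0.8,4,0],[0,0,0]],[[1.6,8,0],[0,0,0]],[[2.4,12,0],[0,0,0]],[[3.2,16,0],[0,0,0]],[[4,20,0],[0,0,0]],[[4.4,22,0],[0,0,0]],[[4.4,22,0],[0,0,0]],[[4.4,22,0],[0,0,0]]]}'|grep -E 'time|pos|force:';python3 -m handwheel '{"motion": [[[-0.6,-3,0],[0,0,0]],[[-1.2,-6,0],[0,0,0]],[[-1.8,-9,0],[0,0,0]],[[-2.4,-12,0],[0,0,0]],[[-3,-15,0],[0,0,0]],[[-3.6,-18,0],[0,0,0]],[[-3.9,-19.5,0],[0,0,0]],[[-3.9,-19.5,0],[0,0,0]]]}'|grep -E 'pos|force:'; python3 m.py pics/m2.png
```

```text
time_s: 16.5
ee_pos: [621.9, -3.5, 118.3]
force: [0.0, -0.3, -0.4]
finger_force: 0.0
ee_pos: [618.1, -22.1, 117.9]
force: [2.9, 11.2, -5.4]
finger_force: 5.1
4 157 [103.6, 102.7]
5 135 [103.2, 102.3]
7 -232 [102.3, 101.4]
8 -64 [101.9, 101.0]
66 51 [76.0, 75.5]
67 84 [75.5, 75.0]
86 -50 [66.5, 66.2]
87 92 [66.0, 65.7]
88 77 [65.5, 65.2]
92 75 [63.6, 63.3]
107 -66 [56.3, 56.1]
111 125 [54.3, 54.1]
135 -183 [42.1, 42.2]
159 134 [29.5, 29.7]
160 55 [29.0, 29.2]
188 58 [13.6, 14.1]
189 41 [13.0, 13.5]
212 -256 [-0.1, 0.5]
213 -80 [-0.7, -0.1]
```

```bash
python3 -m handwheel '{"motion": [[[-0.2,-0.8,0],[0,0,0]],[[-0.2,-0.8,0],[0,0,0]]]}'|grep -E 'time|pos|force:';python3 -m handwheel '{"motion": [[[0.8,4,0],[0,0,0]],[[1.6,8,0],[0,0,0]],[[2.4,12,0],[0,0,0]],[[3.2,16,0],[0,0,0]],[[4,20,0],[0,0,0]],[[4.1,20.3,0],[0,0,0]],[[4.1,20.3,0],[0,0,0]],[[4.1,20.3,0],[0,0,0]]]}'|grep -E 'time|pos|force:';python3 -m handwheel '{"motion": [[[-0.6,-3,0],[0,0,0]],[[-1.2,-6,0],[0,0,0]],[[-1.8,-9,0],[0,0,0]],[[-2.4,-12,0],[0,0,0]],[[-3,-15,0],[0,0,0]],[[-3.6,-18,0],[0,0,0]],[[-4.1,-20.3,0],[0,0,0]],[[-4.1,-20.3,0],[0,0,0]]]}'|grep -E 'pos|force:'; python3 m.py pics/m3.png
```

```text
time_s: 17.8
ee_pos: [618.0, -22.5, 117.9]
force: [3.7, 14.9, -5.7]
finger_force: 6.4
time_s: 18.8
ee_pos: [622.0, -3.5, 118.3]
force: [0.5, 0.9, 0.0]
finger_force: 0.0
ee_pos: [618.0, -22.6, 117.9]
force: [3.5, 14.3, -6.5]
finger_force: 6.4
2 42 [104.0, 103.1]
3 170 [103.6, 102.7]
4 112 [103.1, 102.3]
6 -231 [102.3, 101.4]
7 -63 [101.9, 101.0]
66 116 [75.5, 75.0]
67 -51 [75.0, 74.6]
69 122 [74.1, 73.7]
73 -77 [72.2, 71.8]
74 45 [71.8, 71.3]
84 -44 [67.0, 66.7]
85 -59 [66.5, 66.2]
92 125 [63.2, 62.9]
114 -168 [52.3, 52.2]
138 130 [40.1, 40.2]
139 53 [39.6, 39.7]
171 75 [22.5, 22.9]
211 -172 [-0.0, 0.6]
212 -167 [-0.6, 0.1]
```

```bash
python3 - <<'E'
import cv2,numpy as np
L=[cv2.resize(cv2.imread(f"pics/m{i}.png")[30:170,260:375],None,fx=2.3,fy=4,interpolation=cv2.INTER_CUBIC) for i in(1,2,3)]
cv2.imwrite("pics/cmp.png",np.hstack(L))
E
```

```text
(no output)
```

View pics/cmp.png

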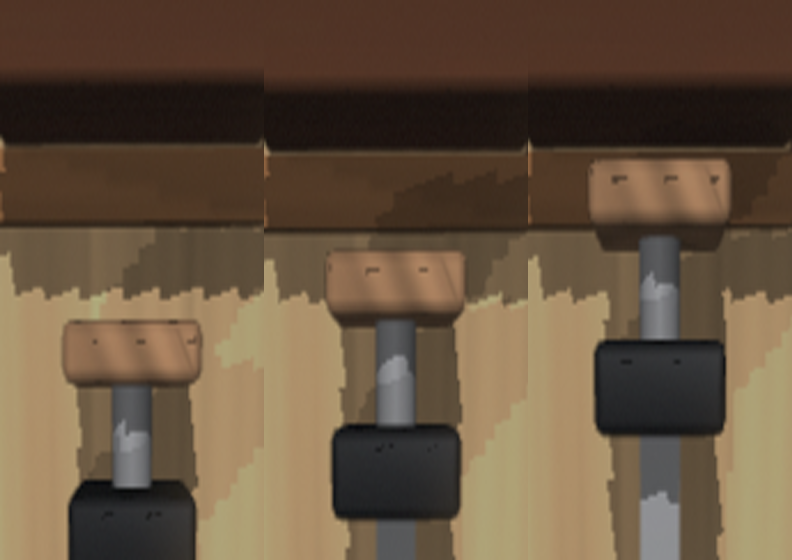

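Moving 10 mm per squeeze as expected (pad front at source rows 110, 92.5, 69.5; block edge at row 51). About 8 mm of gap is left; one more full squeeze is safe (at most ~2 mm of spring).

```bash
python3 -m handwheel '{"motion": [[[0.8,4,0],[0,0,0]],[[1.6,8,0],[0,0,0]],[[2.4,12,0],[0,0,0]],[[3.2,16,0],[0,0,0]],[[4,20,0],[0,0,0]],[[4.1,20.3,0],[0,0,0]],[[4.1,20.3,0],[0,0,0]],[[4.1,20.3,0],[0,0,0]]]}'|grep -E 'time|pos|force:';python3 -m handwheel '{"motion": [[[-0.6,-3,0],[0,0,0]],[[-1.2,-6,0],[0,0,0]],[[-1.8,-9,0],[0,0,0]],[[-2.4,-12,0],[0,0,0]],[[-3,-15,0],[0,0,0]],[[-3.5,-17.5,0],[0,0,0]],[[-3.8,-19,0],[0,0,0]],[[-4.1,-20.3,0],[0,0,0]],[[-4.1,-20.3,0],[0,0,0]]]}'|grep -E 'pos|force:'; python3 m.py pics/m4.png
```

```text
time_s: 20.85
ee_pos: [622.0, -3.5, 118.3]
force: [-0.3, -0.4, -0.0]
finger_force: 0.0
ee_pos: [618.0, -22.5, 117.9]
force: [4.6, 14.4, -6.0]
finger_force: 6.5
1 57 [104.5, 103.6]
2 196 [104.0, 103.1]
3 69 [103.6, 102.7]
5 -298 [102.7, 101.9]
51 108 [82.5, 81.9]
52 119 [82.0, 81.4]
67 -46 [75.1, 74.6]
68 -50 [74.6, 74.2]
85 -45 [66.6, 66.2]
86 50 [66.1, 65.8]
87 113 [65.6, 65.3]
93 -63 [62.7, 62.4]
94 -139 [62.2, 62.0]
120 92 [49.4, 49.3]
121 135 [48.9, 48.8]
157 72 [30.2, 30.4]
158 41 [29.6, 29.8]
211 -97 [0.0, 0.7]
212 -249 [-0.6, 0.1]
```

```bash
python3 - <<'E'
import cv2,numpy as np
L=[cv2.resize(cv2.imread(f"pics/m{i}.png")[0:145,245:385],None,fx=2.8,fy=4,interpolation=cv2.INTER_CUBIC) for i in(3,4)]
cv2.imwrite("pics/cmp2.png",np.hstack(L))
E
```

```text
(no output)
```

View pics/cmp2.png

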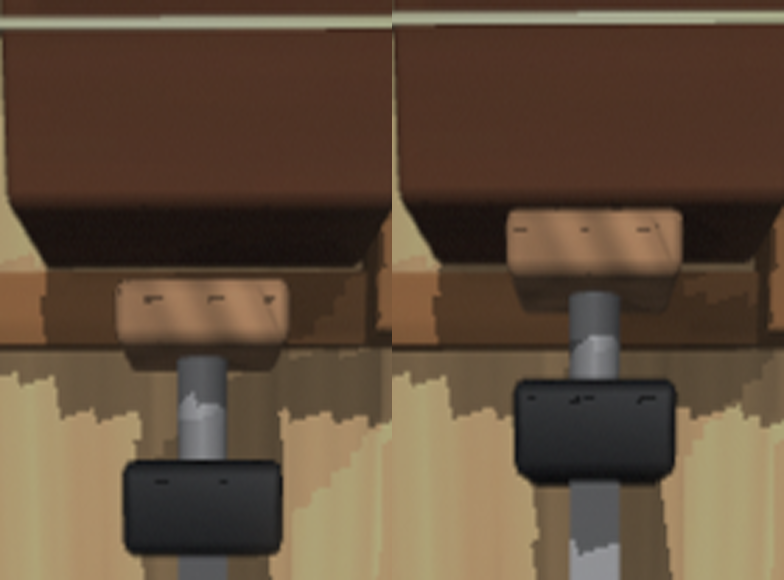

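The pad now touches the block (front edge at right-hand crop row 210), and the stem gap has shrunk by about 2 mm. The last squeeze needs about +5 mm of jaw, meaning TCP y ≈ -17. Approaching that short of target, then measuring.

```bash
python3 -m handwheel '{"motion": [[[0.8,4,0],[0,0,0]],[[1.6,8,0],[0,0,0]],[[2.4,12,0],[0,0,0]],[[3.2,16,0],[0,0,0]],[[4,20,0],[0,0,0]],[[4.1,20.3,0],[0,0,0]],[[4.1,20.3,0],[0,0,0]],[[4.1,20.3,0],[0,0,0]]]}'|grep -E 'time|pos|force:';python3 -m handwheel '{"motion": [[[-0.6,-3,0],[0,0,0]],[[-1.2,-6,0],[0,0,0]],[[-1.7,-8.5,0],[0,0,0]],[[-2.2,-11,0],[0,0,0]],[[-2.5,-12.5,0],[0,0,0]],[[-2.7,-13.5,0],[0,0,0]],[[-2.7,-13.5,0],[0,0,0]],[[-2.7,-13.5,0],[0,0,0]]]}'|grep -E 'pos|force:'; python3 m.py pics/m5.png; python3 - <<'E'
import cv2,numpy as np
L=[cv2.resize(cv2.imread(f"pics/m{i}.png")[0:145,245:385],None,fx=2.8,fy=4,interpolation=cv2.INTER_CUBIC) for i in(4,5)]
cv2.imwrite("pics/cmp3.png",np.hstack(L))
E
```

```text
time_s: 23.02
ee_pos: [621.9, -3.5, 118.3]
force: [1.2, 0.1, 0.2]
finger_force: 0.0
ee_pos: [619.5, -15.8, 118.3]
force: [2.3, 12.9, -0.4]
finger_force: 6.7
18 158 [104.1, 103.3]
19 136 [103.6, 102.9]
21 -178 [102.8, 102.0]
22 -123 [102.3, 101.6]
66 106 [82.4, 82.0]
67 131 [82.0, 81.5]
82 -55 [74.9, 74.5]
83 -41 [74.4, 74.1]
90 47 [71.0, 70.7]
99 -113 [66.7, 66.4]
124 90 [54.2, 54.1]
125 140 [53.7, 53.6]
161 68 [34.8, 35.1]
```

```bash
python3 -m handwheel '{"motion": [[[0,0,0],[0,0,0]],[[0,0,0],[0,0,0]],[[0,0,0],[0,0,0]],[[0,0,0],[0,0,0]]]}'; python3 m.py pics/m6.png | grep -E '^(2[0-9]|8|9|12)'; python3 -c "
from rig import arm
print(arm.sign_off())"
```

```text
time_s: 24.58
ee_pos: [619.5, -15.9, 118.3]
tcp_rot: [-0.0, 0.774, 0.633, 0.001]
force: [2.8, 13.5, -1.1]
width: -0.1
finger_force: 6.7
21 -159 [102.8, 102.0]
22 -145 [102.3, 101.6]
82 -57 [74.9, 74.5]
83 -40 [74.4, 74.1]
90 47 [71.0, 70.8]
99 -112 [66.7, 66.4]
124 90 [54.2, 54.1]
125 142 [53.7, 53.6]
the job is handed in; nothing more can be done
None
```

I've handed the job in with the block home against the end stop, the pad pressing it with its spring about 6.5–7 mm in (from the camera images), and the fingers still holding the trigger squeezed at about 13 N; no verdict came back, and I viewed 12 pictures, two over the limit of 10.

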